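Riddle the clay drainage balls

TASK

Shake the sliding sieve to and fro by its upright handle until all the small clay balls have dropped into the clear tray below while the large ones stay in the sieve; feel its springs push back on each stroke and do not overstretch them. Then tip the sieve over its open lip so that both large balls roll into the long dish, and ease it gently back down until it lies level. Leave the dish and the other things on the table where they are.

Things in the scene. Friction and masses are not known exactly. Their poses are not given: they have to be found in the camera images.
- stand: Fixed stand, 312 mm along its x, 208 mm along its y, origin on the table under its middle, z up. It holds the clear tray and two rails along its x, on which a light carriage slides with the sieve; the outlet faces the stand's +y. Weak springs centre the slide: they push back with about 0.2 N per mm plus 1 N of friction. 5 to 8 N is a good stroke; past 11 N (55 mm) they are overstretched.
- tray (a point): Centre of the clear catch tray's inner floor, 4 mm above the table, axes as the stand; inside 290 mm (x) by 188 mm (y), walls 36 mm high. The small balls belong here.
- post (a point): On the axis of the round wooden handle post, 24 mm across, 28 mm below its top; 220 mm above the table when level. It rises 54 mm from a crossbar (top at 194 mm, 16 mm thick, 204 mm long along x) bridging the sieve. Axes as the sieve: x along the slide, y to the outlet, z up the post. It may be pushed, caged between the fingers or gripped.
- hinge (a point): Middle of the hinge line, which runs along the slide (x) at the outlet: 95 mm along +y from the post and 146 mm lower, 74 mm above the table. Pushing the post towards +y with 3 to 6 N tips the sieve; unheld it falls back by its own weight.
- sieve_floor (a point): Middle of the sieve floor's top, axes as the sieve. Sieve 176 mm wide inside (x), back wall at y -107 mm, walls 43 mm high, 0.6 kg loaded. A blank strip 56 mm wide runs along y, two open slots 23 mm wide on each side of it; the last 55 mm slope up 17 degrees to a lip 10 mm high. Balls start on the strip, ride along if it is moved softly, and are left behind by brisk strokes or a sudden let-go.
- riddle (a joint): Tip angle of the sieve about its hinge: 0 = level, grows as it tips its contents out to +y, at most 1.15 rad; about 0.9 empties it. Falling back faster than 3 rad/s is slamming.
- dish_in (a point): Centre of the inner floor of the long grey dish (loose, 0.5 kg), 5 mm above the table, which stands below the outlet; 250 mm along its x, 130 mm along its y, 50 mm high, walls 5 mm. The large balls belong here.
- small1_center (a point): Centre of a small fired-clay ball, 20 mm across, 10 g; it passes the slots.
- small2_center (a point): Centre of a small fired-clay ball, 20 mm across, 10 g; it passes the slots.
- small3_center (a point): Centre of a small fired-clay ball, 20 mm across, 10 g; it passes the slots.
- large1_center (a point): Centre of a large fired-clay ball, 38 mm across, 57 g; it does not pass the slots.
- large2_center (a point): Centre of a large fired-clay ball, 38 mm across, 57 g; it does not pass the slots.
- cup_mid (a point): Middle of an empty clear dusting cup with lid, 68 mm across, 85 mm high, standing behind the sieve's closed back wall; leave it.
- tong_mid (a point): Middle of a pair of plastic tongs, 198 mm long along x, 10 mm high, lying beyond the dish; leave it.
- hide_mid (a point): Middle of a small round terracotta hide, 124 mm across, 64 mm high; leave it.
- lamp_mid (a point): Middle of an aluminium lamp reflector standing on its rim, 150 mm across, 130 mm high; leave it.
- bowl_mid (a point): Middle of a small white bowl, 100 mm across, 35 mm high; leave it.
- mister_mid (a point): Middle of a white bottle, 64 mm across, 190 mm high; leave it.

How it is judged:
By the outcome, as a careful person would: the job done as asked, in the order asked, and still so for the second after the job is handed in, with the robot touching nothing.
It also fails if it takes over 58 s, if anything falls off the work surface, if the arm or the gripper's body presses on something with over 40 N, if the wrist force passes 120 N, or if a joint passes its speed limit or range.

ROBOT

A 6-joint arm with a two-finger parallel gripper is mounted at the origin on the work surface. World frame = base frame: x ahead of the robot, y to its left, z up, the work surface at z = 0. Lengths are in m, angles in rad, forces in N, time in s.
With the tool pointing down it reaches from about 0.35 to 0.875 m from the base axis. Payload 4.2 kg.
Tool frame: the origin (TCP) lies on the centre line of the jaws, within the pads' length; the fingertips stand 19 mm ahead of it and the grasp point (between the pads) is the TCP; z points along the fingers, y is the line along which they close (so a half turn about z gives the same grasp; the last joint's range is limited). The gripper opens to 87 mm and grips with 3 to 60 N. Pads are 19 mm wide; open, the fingers measure 117 mm over their backs; the gripper's body (75 mm by 190 mm) begins 51 mm behind the grasp point.
Start: joints at [1.388, 0.385, 0.008, 0, -1.194, -0.259], TCP at [0.267, 0.565, 0.242] pointing down, gripper open.
Joint ranges: [-3.14, 3.14], [-1.21, 2.06], [-1.07, 1.41], [-3.16, 2.05], [-2.99, -0.16], [-3.1, 3.1]. Speed limits (rad/s): [2.79, 2.79, 3.14, 3.14, 3.14, 3.14].

INTERFACE

Orientations are given as [roll, pitch, yaw] about the fixed x, y, z axes, in that order (R = Rz(yaw) Ry(pitch) Rx(roll)).
In Python, from bench import state, snapshot, camera_info, r, masks_of, tip_of gives the robot as it stands. The module is installed in compiled form; this text tells all that it offers.
- The arm moves only by the shell command python3 -m creep 'ROWS'. ROWS is JSON, a list of rows, each a list of 3 entries, a list of its own where there are three numbers: the turn, a rotation vector about the world's x, y, z in rad, then the shift along the world's x, y, z in m, then the finger opening in m, from 0 to 0.087. In form: [[[rx, ry, rz], [dx, dy, dz], jaw], ...]. A call has exactly 10 rows; each row shifts and turns the commanded pose from where the row before left it; what a row does not reach is not made up. A row lasts 1/12 s, in which the tool goes at most 41.7 mm and 7.16 degrees, less where a joint would pass 70% of its speed; a pose out of reach is approached as far as the arm can. A call is refused whole if a number of a shift passes 0.0417 or a number of a turn 0.125, either way. A call with a gripper value outside its range is refused whole. The fingers move at their own pace and stop on an object; the grip force is fixed at half the most. Time passes only in rows, so rows that do not move let the fingers close, or fill a call up. It gives the time, the measured TCP pose, the force, the opening and the grip force at its end, in the units of the state.
- state(): the state, without advancing time (a new reading comes with each control period).
- snapshot(name): name is "side" or "top" or "wrist"; returns the picture (480x640x3 uint8, red, green, blue); there is no depth.
- camera_info(name): a dict with "fov_y" (degrees; the focal length in pixels is half the picture's height over the tangent of half this angle, whatever the lens; pixels are square), "cx", "cy" (the principal point, pixels), "xyz" and "rotation" of the camera in the world. Camera axes: x right, y down, z forward; pixel columns grow to the right and rows downward; lengths in m; the calibration is good to about 2 mm. A picture is of the moment at which its call begins: read the wrist's pose just before it. camera_info takes no time and is no camera call; for the wrist camera it gives the pose at the moment of the call.
- r.job_done(): hands the job in; it is judged then, once.
Trained networks look in the newest picture that a camera, given by its name, has taken for a name from the list of things; names that differ only in an ending like _2 or _b are one class to them, and where a whole thing is asked for, a point or a joint stands for the part that bears it (a point fixed in the world has none). Each returns a list of dicts, best first, with "conf" (0 to 1); they miss things now and then, are a little off and sometimes report something else, mostly with a low value. They report only what shows in the picture. A call takes as long as a camera call.
- masks_of(camera, name): "pixels" (480x640 bool, what is visible of it).
- tip_of(camera, name): "at" ([x, y, z] in m, in world coordinates, good to about 4 mm: a listed point, or the origin of a listed thing).
The state is a dict: "time_s": time; "q": joint angles; "qvel": joint speeds; "joint_torque": joint torques, N m; "eef_pos": TCP position; "tcp_rot": TCP orientation; "force": force on the tool from outside, world axes, zero at the start; "moment": the same for the moment, N m; "grip_width": finger opening in m; "grip_force": force on a finger pad.
Only numpy, scipy, OpenCV 4.12 (cv2) and the standard library are available. Lean on these libraries where they do the work, as an engineer would, in place of code of your own. Each camera call takes 0.05 s, during which the arm holds its last target. There are 200 camera calls.

## Working session

There is one attempt and no reset: what is moved stays moved. The work goes in short steps, Python scripts to look and compute and a shell command to move; the robot and the scene stay as the last step left them, time stands still between calls to the robot, and variables do not carry over. Pictures are saved under pics/ and viewed, at most 10 in all, crops included, and the job is handed in when it is done.

```bash
mkdir -p pics
python3 - <<'E'
from bench import *
import cv2,numpy as np
s=state();print(s['time_s'],s['eef_pos'],s['tcp_rot'],s['force'])
for c in ['side','top']:
    im=snapshot(c);cv2.imwrite(f'pics/{c}0.png',im[:,:,::-1])
    print(c,camera_info(c))
    for n in ['stand','post','hinge','sieve_floor','dish_in','small1_center','large1_center','cup_mid','tong_mid','hide_mid','lamp_mid','mister_mid','bowl_mid']:
        print(n,[(np.round(d['at'],3).tolist(),round(d['conf'],2)) for d in tip_of(c,n)][:4])
E
```

```text
0.0 [0.26696042 0.56447732 0.24044624] [ 3.13936549e+00 -7.75153324e-05 -4.41995893e-01] [0.40533601 0.8651527  0.514137  ]
side {'fov_y': 53.51948184974627, 'cx': 317.0234532462396, 'cy': 238.40108269311494, 'xyz': array([0.32739418, 1.06277029, 1.14156797]), 'rotation': array([-2.28793544, -0.01347886, -2.94821853])}
stand [([0.505, -0.054, -0.002], 0.84)]
post [([0.507, -0.056, 0.218], 0.68)]
hinge [([0.509, 0.042, 0.074], 0.71), ([0.506, -0.056, 0.084], 0.64)]
sieve_floor [([0.508, -0.056, 0.084], 0.84)]
dish_in [([0.512, 0.122, 0.004], 0.61)]
small1_center [([0.498, -0.045, 0.089], 0.59)]
large1_center [([0.519, -0.076, 0.1], 0.46), ([0.591, -0.529, 0.021], 0.3)]
cup_mid [([0.486, -0.271, 0.046], 0.48)]
tong_mid [([0.482, 0.225, 0.004], 0.87)]
hide_mid [([0.426, 0.524, 0.032], 0.8), ([0.509, 0.043, 0.074], 0.27)]
lamp_mid [([0.673, 0.446, 0.053], 0.7)]
mister_mid [([0.431, -0.565, 0.093], 0.64)]
bowl_mid [([0.592, -0.531, 0.018], 0.83)]
top {'fov_y': 49.02255411486558, 'cx': 313.6257613926105, 'cy': 232.53608568666942, 'xyz': array([ 0.43063476, -0.04629072,  1.47474047]), 'rotation': array([-3.07593026,  0.00746915, -1.59683832])}
stand [([0.512, -0.058, -0.001], 0.71)]
post [([0.509, -0.05, 0.218], 0.9)]
hinge [([0.512, -0.058, -0.001], 0.33)]
sieve_floor [([0.514, -0.053, 0.079], 0.85), ([0.499, -0.048, 0.086], 0.55), ([0.672, 0.444, 0.053], 0.29)]
dish_in [([0.506, 0.12, 0.007], 0.93)]
small1_center [([0.495, -0.047, 0.088], 0.45)]
large1_center [([0.516, -0.076, 0.1], 0.71), ([0.499, -0.109, 0.086], 0.59)]
cup_mid [([0.479, -0.266, 0.041], 0.74)]
tong_mid [([0.479, 0.222, 0.005], 0.74)]
hide_mid [([0.424, 0.525, 0.036], 0.57), ([0.514, -0.054, 0.081], 0.47), ([0.481, 0.225, 0.002], 0.26)]
lamp_mid [([0.672, 0.445, 0.054], 0.82), ([0.51, -0.055, 0.077], 0.5)]
mister_mid [([0.431, -0.559, 0.093], 0.57)]
bowl_mid [([0.587, -0.53, 0.016], 0.72)]
```

View pics/top0.png

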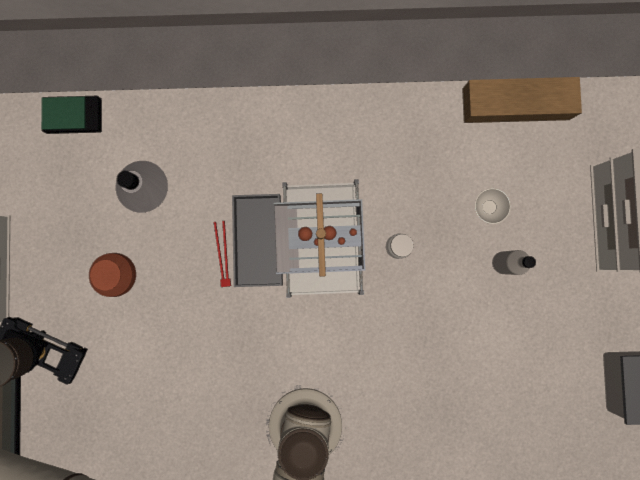

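View pics/side0.png

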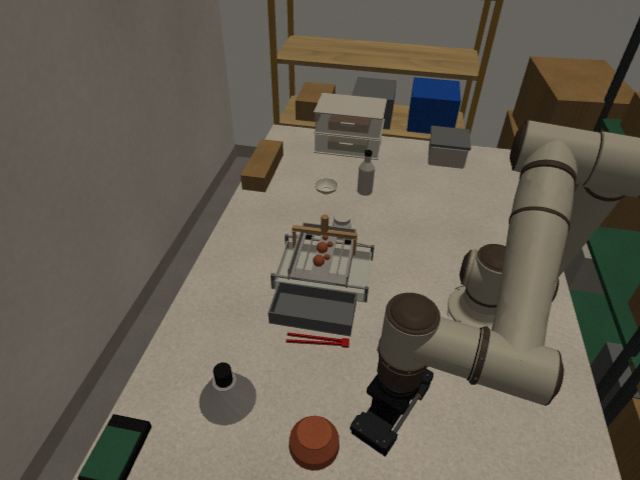

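The top view shows the sieve's crossbar running vertically from (319,195) to (322,276). The post is at about (321,234), and the balls are on the strip between columns 300 and 355. The dish is at (258,240) and the cup at (400,245). Next I'll measure the yaw and the post position from the masks.

```bash
cat > h.py <<'E'
from bench import *
import cv2,numpy as np
from scipy.spatial.transform import Rotation as R
def ray(c,u,v,z):
    k=camera_info(c);f=240/np.tan(np.radians(k['fov_y']/2))
    d=R.from_euler('xyz',k['rotation']).apply([(u-k['cx'])/f,(v-k['cy'])/f,1])
    return k['xyz']+d*(z-k['xyz'][2])/d[2]
def tips(c,names):
    snapshot(c)
    for n in names: print(c,n,[(np.round(d['at'],3).tolist(),round(d['conf'],2)) for d in tip_of(c,n)][:5])
E
python3 - <<'E'
from h import *
a=ray('top',319,195,.194);b=ray('top',322,276,.194);d=a-b
print(a,b,np.linalg.norm(d),np.arctan2(d[1],d[0]),(a+b)/2)
im=snapshot('top')
print(ray('top',234.5,197,.05),ray('top',234.5,285,.05))
for uv in [(305,234,.1),(330,233,.1),(353,232,.09),(341,241,.09),(319,241,.09)]: print(uv,ray('top',*uv).round(3))
for p in [(284,182),(359,181),(289,296),(361,296)]: print(ray('top',*p,.08).round(3))
c=im[170:310,220:420,::-1];cv2.imwrite('pics/crop1.png',cv2.resize(c,None,fx=4,fy=4,interpolation=cv2.INTER_CUBIC))
E
```

```text
[ 0.60685059 -0.05448216  0.194     ] [ 0.40894109 -0.05647185  0.194     ] 0.19791950903129077 0.010053184989164455 [ 0.50789584 -0.055477    0.194     ]
[0.62741095 0.17515504 0.05      ] [0.38842448 0.17901912 0.05      ]
(305, 234, 0.1) [ 0.518 -0.016  0.1  ]
(330, 233, 0.1) [ 0.519 -0.081  0.1  ]
(353, 232, 0.09) [ 0.521 -0.142  0.09 ]
(341, 241, 0.09) [ 0.498 -0.11   0.09 ]
(319, 241, 0.09) [ 0.499 -0.052  0.09 ]
[0.66  0.037 0.08 ]
[ 0.657 -0.163  0.08 ]
[0.357 0.031 0.08 ]
[ 0.352 -0.159  0.08 ]
```

```bash
python3 -m creep '[[[0,0,-0.1],[0.01,-0.025,0.02],0.087],[[0,0,-0.1],[0.015,-0.036,0.02],0.08],[[0,0,-0.1],[0.015,-0.038,0.02],0.07],[[0,0,-0.1],[0.015,-0.038,0.01],0.06],[[0,0,-0.1],[0.015,-0.038,0.01],0.06],[[0,0,-0.1],[0.015,-0.038,0],0.06],[[0,0,-0.1],[0.015,-0.038,0],0.06],[[0,0,-0.1],[0.015,-0.038,0],0.06],[[0,0,-0.1],[0.015,-0.038,0],0.06],[[0,0,-0.1],[0.015,-0.038,0],0.06]]'
```

```text
time_s: 2.28
eef_pos: [0.4101, 0.2037, 0.3192]
tcp_rot: [-3.141, 0.001, -1.446]
force: [0.7, 0.7, 0.0]
grip_width: 0.06
grip_force: 0.0
```

View pics/crop1.png

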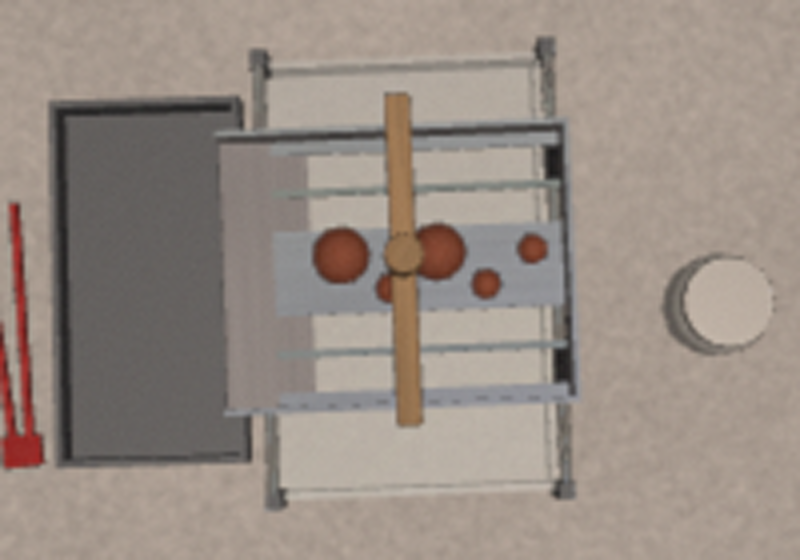

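The crop shows the large balls at (342,254) and (438,250) and the three small ones at (386,288), (486,284) and (532,248), all on the strip. The post is at (404,254), and the yaw comes out near 0.01. Next I'll move above the post.

```bash
python3 -m creep '[[[0,0,-0.03],[0.014,-0.037,0],0.06],[[0,0,-0.03],[0.014,-0.037,0],0.06],[[0,0,-0.03],[0.014,-0.037,0],0.06],[[0,0,-0.025],[0.014,-0.037,0],0.06],[[0,0,0],[0.014,-0.037,0],0.06],[[0,0,0],[0.014,-0.037,0],0.06],[[0,0,0],[0.010,-0.024,0],0.06],[[0,0,0],[0.004,-0.012,0],0.06],[[0,0,0],[0,0,0],0.06],[[0,0,0],[0,0,0],0.06]]'
python3 - <<'E'
from h import *
tips('side',['post']);tips('top',['stand']);im=snapshot('wrist');cv2.imwrite('pics/w1.png',im[:,:,::-1]);print(state()['eef_pos'])
tips('wrist',['post','stand'])
E
```

```text
time_s: 3.12
eef_pos: [0.5078, -0.0529, 0.3185]
tcp_rot: [3.141, 0.0, -1.559]
force: [-0.3, 0.1, 0.9]
grip_width: 0.0597
grip_force: 0.0
side post [([0.51, -0.057, 0.219], 0.79)]
top stand [([0.521, -0.139, 0.089], 0.41)]
[ 0.5077059  -0.05141009  0.31892067]
wrist post [([0.51, -0.055, 0.219], 0.62)]
wrist stand [([0.512, -0.053, -0.001], 0.75)]
```

View pics/w1.png

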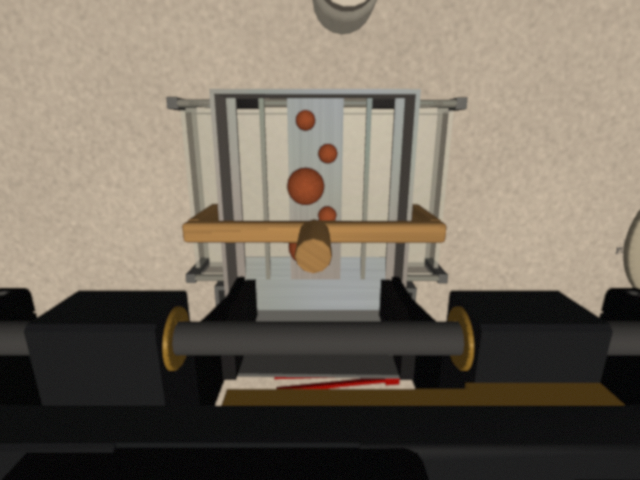

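The wrist view shows the post at (314,250), centred between the jaws, with the crossbar level. I'll descend and grip.

```bash
python3 -m creep '[[[0,0,0],[0.002,-0.003,-0.02],0.06],[[0,0,0],[0,0,-0.025],0.06],[[0,0,0],[0,0,-0.025],0.06],[[0,0,0],[0,0,-0.018],0.06],[[0,0,0],[0,0,-0.009],0.06],[[0,0,0],[0,0,0],0.04],[[0,0,0],[0,0,0],0.03],[[0,0,0],[0,0,0],0.02],[[0,0,0],[0,0,0],0.015],[[0,0,0],[0,0,0],0.015]]'
```

```text
time_s: 4.35
eef_pos: [0.5105, -0.0552, 0.2229]
tcp_rot: [-3.139, 0.0, -1.557]
force: [-0.1, 0.2, 0.4]
grip_width: 0.0342
grip_force: 0.0
```

```bash
python3 -m creep '[[[0,0,0],[0,0,0],0.01],[[0,0,0],[0,0,0],0.01],[[0,0,0],[0,0,0],0.01],[[0,0,0],[0.01,0,0],0.01],[[0,0,0],[0.01,0,0],0.01],[[0,0,0],[0.008,0,0],0.01],[[0,0,0],[0,0,0],0.01],[[0,0,0],[0,0,0],0.01],[[0,0,0],[0,0,0],0.01],[[0,0,0],[0,0,0],0.01]]'
```

```text
time_s: 5.18
eef_pos: [0.5383, -0.055, 0.2223]
tcp_rot: [3.141, 0.0, -1.557]
force: [-4.3, 2.5, 6.4]
grip_width: 0.0231
grip_force: 30.0
```

The springs push back with 4.3 N at 28 mm, as expected. Now brisk strokes.

```bash
python3 -m creep '[[[0,0,0],[-0.041,0,0],0.01],[[0,0,0],[-0.019,0,0],0.01],[[0,0,0],[0.041,0,0],0.01],[[0,0,0],[0.023,0,0],0.01],[[0,0,0],[-0.041,0,0],0.01],[[0,0,0],[-0.023,0,0],0.01],[[0,0,0],[0.041,0,0],0.01],[[0,0,0],[0.023,0,0],0.01],[[0,0,0],[-0.032,0,0],0.01],[[0,0,0],[0,0,0],0.01]]'
python3 - <<'E'
from h import *
im=snapshot('side');s=state();print(s['eef_pos'],s['force'],s['grip_width'])
for n in ['small1_center','large1_center','sieve_floor']: print(n,[(np.round(d['at'],3).tolist(),round(d['conf'],2)) for d in tip_of('side',n)][:5])
cv2.imwrite('pics/s2.png',cv2.resize(im[180:340,240:410,::-1],None,fx=3.7,fy=3.7,interpolation=cv2.INTER_CUBIC))
E
```

```text
time_s: 6.02
eef_pos: [0.5069, -0.0563, 0.2176]
tcp_rot: [3.131, -0.002, -1.559]
force: [-2.9, 0.2, -9.4]
grip_width: 0.0236
grip_force: 30.1
[ 0.50826473 -0.05571842  0.2180193 ] [  0.13831829   0.54288333 -11.38527404] 0.02335790991760675
small1_center [([0.405, -0.046, 0.015], 0.5)]
large1_center [([0.563, -0.075, 0.101], 0.63)]
sieve_floor [([0.503, -0.057, 0.079], 0.79), ([0.503, -0.057, 0.222], 0.68), ([0.672, 0.448, 0.049], 0.64)]
```

View pics/s2.png

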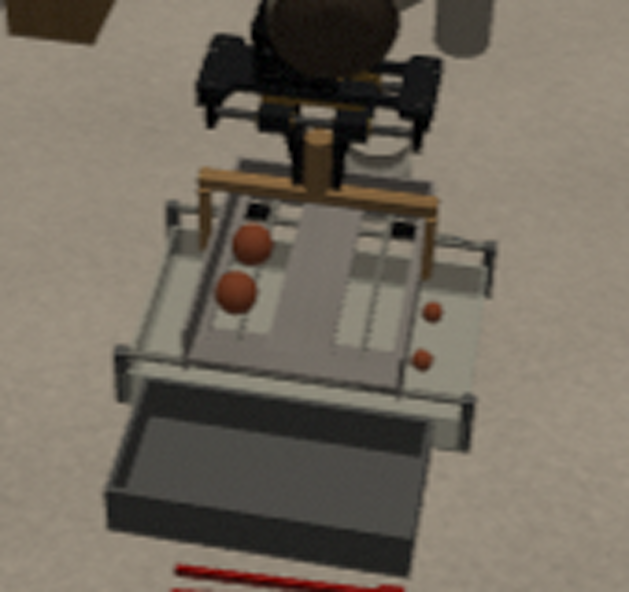

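Two small balls lie in the tray at crop (432,312) and (422,358). Both large balls stay in the sieve at (253,243) and (236,292). The third small ball isn't visible, so I'll shake some more and look with the other cameras.

```bash
python3 -m creep '[[[0,0,0],[0.028,0,0],0.01],[[0,0,0],[-0.041,0,0],0.01],[[0,0,0],[-0.019,0,0],0.01],[[0,0,0],[0.041,0,0],0.01],[[0,0,0],[0.019,0,0],0.01],[[0,0,0],[-0.041,0,0],0.01],[[0,0,0],[-0.019,0,0],0.01],[[0,0,0],[0.041,0,0],0.01],[[0,0,0],[0.019,0,0],0.01],[[0,0,0],[0,0,0],0.01]]'
python3 - <<'E'
from h import *
s=state();print(s['eef_pos'],s['force'],s['grip_width'])
o=[]
for c,b in [('side',(180,340,240,400)),('top',(170,310,230,390)),('wrist',(0,480,80,560))]:
    im=snapshot(c)
    for n in ['small1_center','large1_center']: print(c,n,[(np.round(d['at'],3).tolist(),round(d['conf'],2)) for d in tip_of(c,n)][:5])
    o.append(cv2.resize(im[b[0]:b[1],b[2]:b[3],::-1],(400,400) if c!='x' else 0,interpolation=cv2.INTER_CUBIC))
cv2.imwrite('pics/m3.png',cv2.resize(np.hstack(o[:2]),(800,400)));cv2.imwrite('pics/w3.png',o[2])
E
```

```text
time_s: 7.05
eef_pos: [0.5374, -0.0532, 0.2161]
tcp_rot: [3.133, 0.004, -1.558]
force: [-4.1, 5.5, -18.4]
grip_width: 0.0238
grip_force: 30.0
[ 0.53744867 -0.05323433  0.21614453] [ -4.1343119    5.50058127 -18.36142515] 0.02382814029001537
side small1_center [([0.404, -0.048, 0.016], 0.42)]
side large1_center [([0.602, -0.067, 0.096], 0.44)]
top small1_center [([0.407, -0.054, 0.011], 0.56)]
top large1_center []
wrist small1_center []
wrist large1_center [([0.601, -0.069, 0.103], 0.91)]
```

View pics/m3.png

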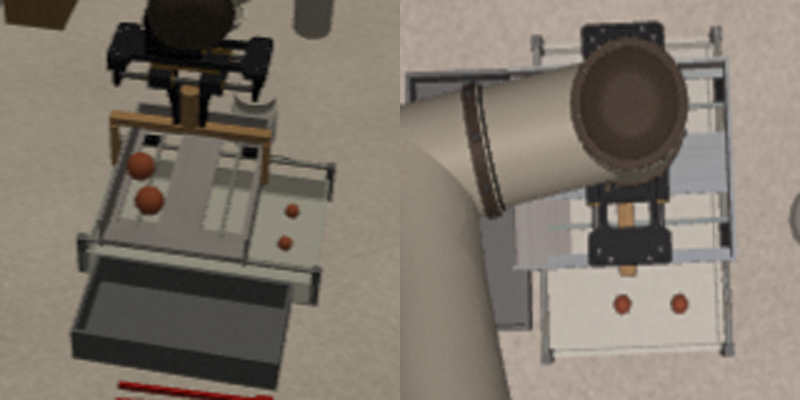

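View pics/w3.png

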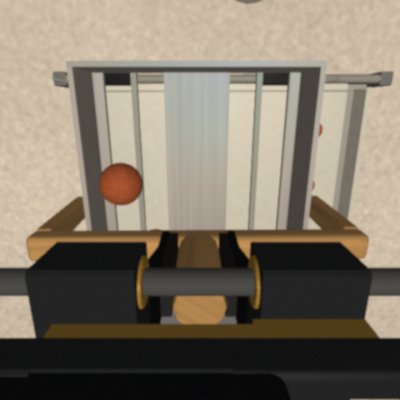

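Two small balls are in the tray at x≈0.405, seen at (622,303) and (680,303). The large balls ride on the +x side of the sieve. The third small ball is still hidden, so I'll slide towards -x to uncover the +x end of the tray.

```bash
python3 -m creep '[[[0,0,0],[-0.041,0,0],0.01],[[0,0,0],[-0.019,0,0],0.01],[[0,0,0],[0.041,0,0],0.01],[[0,0,0],[0.019,0,0],0.01],[[0,0,0],[-0.041,0,0],0.01],[[0,0,0],[-0.021,0,0],0.01],[[0,0,0],[0,0,0],0.01],[[0,0,0],[0,0,0],0.01],[[0,0,0],[0,0,0],0.01],[[0,0,0],[0,0,0],0.01]]'
python3 - <<'E'
from h import *
s=state();print(s['eef_pos'],s['force'],s['grip_width'])
o=[]
for c,b in [('side',(180,340,240,400)),('top',(170,310,230,390)),('wrist',(0,480,80,560))]:
    im=snapshot(c)
    for n in ['small1_center','large1_center']: print(c,n,[(np.round(d['at'],3).tolist(),round(d['conf'],2),) for d in tip_of(c,n)][:5])
    for d in masks_of(c,'small1_center')[:5]:
        v,u=np.nonzero(d['pixels']);print('  mask',u.mean().round(),v.mean().round(),len(u),round(d['conf'],2))
    o.append(cv2.resize(im[b[0]:b[1],b[2]:b[3],::-1],(400,400),interpolation=cv2.INTER_CUBIC))
cv2.imwrite('pics/m4.png',np.hstack([o[0],o[2]]))
E
```

```text
time_s: 8.33
eef_pos: [0.4755, -0.0525, 0.2173]
tcp_rot: [3.139, 0.006, -1.558]
force: [4.5, 9.2, -25.1]
grip_width: 0.0234
grip_force: 30.0
[ 0.47553877 -0.05250565  0.21728931] [  4.48049279   9.20535145 -25.06143086] 0.02342348702311426
side small1_center []
side large1_center [([0.542, -0.056, 0.096], 0.52)]
top small1_center []
top large1_center []
  mask 323.0 250.0 1637 0.74
wrist small1_center [([0.406, -0.046, 0.017], 0.72)]
wrist large1_center [([0.54, -0.061, 0.1], 0.64)]
  mask 392.0 220.0 169 0.56
```

View pics/m4.png

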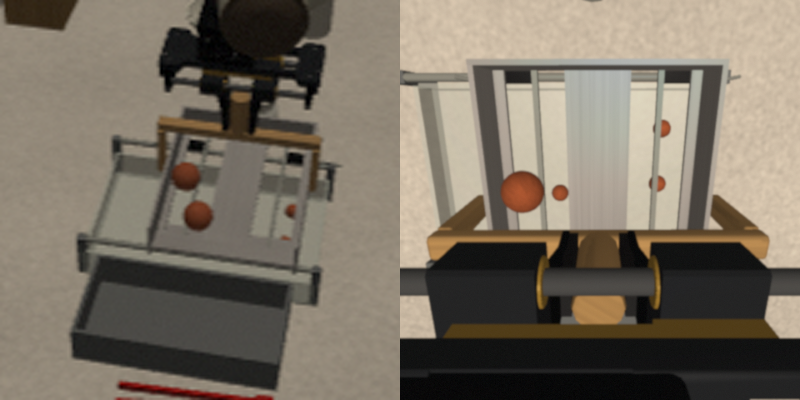

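In the wrist view a third small ball shows at (560,193), beside the strip, with the two tray balls at (663,128) and (657,183). I'll check its size to see whether it's in the tray.

Run:
```python
from h import *
im=snapshot('wrist').astype(int);print(camera_info('wrist')['xyz'])
k=camera_info('wrist');f=240/np.tan(np.radians(k['fov_y']/2))
m=((im[:,:,0]>1.6*im[:,:,1]+15)&(im[:,:,0]>1.8*im[:,:,2])&(np.arange(480)[:,None]<275)).astype(np.uint8)
n,l,st,ce=cv2.connectedComponentsWithStats(m)
for i in range(1,n):
    if st[i,4]>40:
        print(ce[i].round(),st[i]);
        for z in (.014,.09,.1):
            p=ray('wrist',*ce[i],z);print('   ',z,p.round(3),'diam mm',1000*max(st[i,2],st[i,3])/f*np.linalg.norm(p-k['xyz']))
```

```text
[ 0.47647545 -0.13031335  0.36036347]
[398. 154.] [394 146  10  17 116]
    0.014 [ 0.401 -0.111  0.014] diam mm 16.632918087427726
    0.09 [ 0.417 -0.115  0.09 ] diam mm 12.983278689700002
    0.1 [ 0.419 -0.115  0.1  ] diam mm 12.503062979472668
[226. 230.] [ 202  207   49   47 1806]
    0.014 [ 0.565 -0.035  0.014] diam mm 49.948681458353484
    0.09 [ 0.546 -0.056  0.09 ] diam mm 38.9888081061995
    0.1 [ 0.543 -0.059  0.1  ] diam mm 37.54671950723188
[393. 220.] [390 213   7  15  81]
    0.014 [ 0.401 -0.047  0.014] diam mm 15.04822048154746
    0.09 [ 0.418 -0.065  0.09 ] diam mm 11.746299673276209
    0.1 [ 0.42  -0.068  0.1  ] diam mm 11.311836409029992
[272. 231.] [264 223  17  17 213]
    0.014 [ 0.52  -0.035  0.014] diam mm 16.953280378257155
    0.09 [ 0.51  -0.056  0.09 ] diam mm 13.233346229361196
    0.1 [ 0.509 -0.058  0.1  ] diam mm 12.743881209769624
```

The ball's size puts it in the tray: 17 mm at tray height, against 13 mm at sieve height. All three small balls are through. Next I'll ease to centre, release to clear the vertical strain, and regrip.

```bash
python3 -m creep '[[[0,0,0],[0.005,0,0],0.01],[[0,0,0],[0.007,0,0],0.01],[[0,0,0],[0.008,0,0],0.01],[[0,0,0],[0.008,0,0],0.01],[[0,0,0],[0.006,0,0],0.01],[[0,0,0],[0,0,0],0.01],[[0,0,0],[0,0,0],0.03],[[0,0,0],[0,0,0],0.035],[[0,0,0],[0,0,0],0.035],[[0,0,0],[0,0,0],0.035]]'
python3 - <<'E'
from h import *
s=state();print(s['eef_pos'],s['tcp_rot'],s['force'],s['grip_width'])
for c in ('side','wrist'): tips(c,['post','hinge','sieve_floor'])
v=np.array([-.095,.148]);p=v
for i in range(1,11):
    t=.1*i;c,s_=np.cos(t),np.sin(t);q=np.array([c*v[0]+s_*v[1],c*v[1]-s_*v[0]]);print(round(t,1),(q-p).round(4),(q-v).round(4));p=q
E
```

```text
time_s: 9.82
eef_pos: [0.5112, -0.0556, 0.2236]
tcp_rot: [-3.138, -0.0, -1.556]
force: [-0.6, -0.6, -0.8]
grip_width: 0.0338
grip_force: 0.0
[ 0.51120808 -0.05555933  0.22363283] [-3.13756555e+00 -3.95072506e-04 -1.55634486e+00] [-0.64087306 -0.58632094 -0.83025329] 0.03383780509682118
side post [([0.505, -0.055, 0.224], 0.93)]
side hinge [([0.509, 0.043, 0.075], 0.66)]
side sieve_floor [([0.545, 0.006, 0.091], 0.68), ([0.507, -0.055, 0.084], 0.56), ([0.482, 0.224, 0.004], 0.41)]
wrist post [([0.509, -0.055, 0.217], 0.94)]
wrist hinge [([0.509, 0.116, 0.004], 0.31)]
wrist sieve_floor [([0.508, -0.052, 0.081], 0.63)]
0.1 [0.0152 0.0087] [0.0152 0.0087]
0.2 [0.016  0.0072] [0.0313 0.0159]
0.3 [0.0167 0.0055] [0.048  0.0215]
0.4 [0.0172 0.0038] [0.0651 0.0253]
0.5 [0.0175 0.0021] [0.0826 0.0274]
0.6 [0.0176 0.0004] [0.1002 0.0278]
0.7 [ 0.0175 -0.0014] [0.1177 0.0264]
0.8 [ 0.0173 -0.0031] [0.135  0.0233]
0.9 [ 0.0169 -0.0048] [0.1519 0.0184]
1.0 [ 0.0163 -0.0065] [0.1682 0.0119]
```

```bash
python3 -m creep '[[[0,0,0],[-0.001,0,0],0.02],[[0,0,0],[0,0,0],0.01],[[0,0,0],[0,0,0],0.01],[[0,0,0],[0,0,0],0.01],[[-0.02,0,0],[0,0.003,0.0018],0.01],[[-0.03,0,0],[0,0.0046,0.0026],0.01],[[-0.03,0,0],[0,0.0046,0.0026],0.01],[[-0.03,0,0],[0,0.0048,0.0023],0.01],[[-0.03,0,0],[0,0.0048,0.0022],0.01],[[-0.03,0,0],[0,0.0048,0.0021],0.01]]'
```

```text
time_s: 11.05
eef_pos: [0.5087, -0.0291, 0.2357]
tcp_rot: [3.139, -0.172, -1.557]
force: [-1.3, -2.9, 1.1]
grip_width: 0.0235
grip_force: 30.0
```

```bash
python3 -m creep '[[[-0.03,0,0],[0,0.0048,0.002],0.01],[[-0.03,0,0],[0,0.005,0.0017],0.01],[[-0.03,0,0],[0,0.005,0.0017],0.01],[[-0.03,0,0],[0,0.005,0.0017],0.01],[[-0.03,0,0],[0,0.0051,0.0012],0.01],[[-0.03,0,0],[0,0.0051,0.0012],0.01],[[-0.03,0,0],[0,0.0052,0.0011],0.01],[[-0.03,0,0],[0,0.0052,0.0007],0.01],[[-0.03,0,0],[0,0.0052,0.0006],0.01],[[-0.03,0,0],[0,0.0052,0.0006],0.01]]'
```

```text
time_s: 11.88
eef_pos: [0.5094, 0.022, 0.2491]
tcp_rot: [3.137, -0.472, -1.556]
force: [-1.1, -0.8, 2.3]
grip_width: 0.0236
grip_force: 30.0
```

```bash
python3 -m creep '[[[-0.03,0,0],[0,0.0053,0.0005],0.01],[[-0.03,0,0],[0,0.0053,0.0002],0.01],[[-0.03,0,0],[0,0.0053,0.0001],0.01],[[-0.03,0,0],[0,0.0053,0],0.01],[[-0.03,0,0],[0,0.0053,-0.0003],0.01],[[-0.03,0,0],[0,0.0052,-0.0004],0.01],[[-0.03,0,0],[0,0.0052,-0.0005],0.01],[[-0.03,0,0],[0,0.0052,-0.0008],0.01],[[-0.03,0,0],[0,0.0052,-0.0009],0.01],[[-0.03,0,0],[0,0.0052,-0.001],0.01]]'
```

```text
time_s: 12.72
eef_pos: [0.5097, 0.0752, 0.2466]
tcp_rot: [3.132, -0.774, -1.553]
force: [-1.8, 0.2, 7.1]
grip_width: 0.0236
grip_force: 30.0
```

```bash
python3 -m creep '[[[-0.03,0,0],[0,0.0052,-0.001],0.01],[[-0.03,0,0],[0,0.0051,-0.0012],0.01],[[-0.03,0,0],[0,0.0051,-0.0014],0.01],[[-0.03,0,0],[0,0.0051,-0.0015],0.01],[[-0.03,0,0],[0,0.005,-0.0016],0.01],[[-0.02,0,0],[0,0.0033,-0.0012],0.01],[[0,0,0],[0,0,0],0.01],[[0,0,0],[0,0,0],0.01],[[0,0,0],[0,0,0],0.01],[[0,0,0],[0,0,0],0.01]]'
python3 - <<'E'
from h import *
o=[]
for c,b in [('side',(180,340,240,400)),('top',(170,310,210,370))]:
    im=snapshot(c)
    print(c,[(np.round(d['at'],3).tolist(),round(d['conf'],2),) for d in tip_of(c,'large1_center')][:5])
    o.append(cv2.resize(im[b[0]:b[1],b[2]:b[3],::-1],(400,400),interpolation=cv2.INTER_CUBIC))
cv2.imwrite('pics/m5.png',np.hstack(o))
E
```

```text
time_s: 13.55
eef_pos: [0.5098, 0.1041, 0.2382]
tcp_rot: [3.127, -0.942, -1.549]
force: [-0.6, 0.1, 5.2]
grip_width: 0.0234
grip_force: 30.1
side [([0.573, 0.161, 0.023], 0.44)]
top [([0.572, 0.164, 0.024], 0.59), ([0.481, 0.225, 0.004], 0.37), ([0.405, -0.05, 0.012], 0.3)]
```

View pics/m5.png

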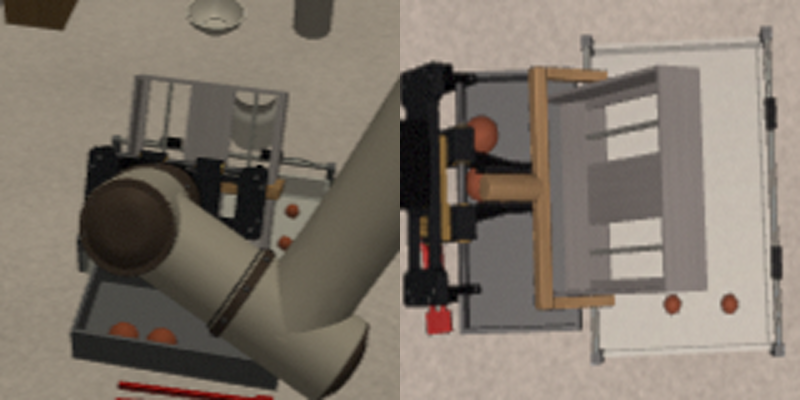

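Both large balls are in the dish, at (123,330) and (162,337) in the side crop, and the sieve is empty. I'll ease it back along the same arc.

```bash
python3 -m creep '[[[0.02,0,0],[0,-0.0033,0.0012],0.01],[[0.03,0,0],[0,-0.005,0.0016],0.01],[[0.03,0,0],[0,-0.0051,0.0015],0.01],[[0.03,0,0],[0,-0.0051,0.0014],0.01],[[0.03,0,0],[0,-0.0051,0.0012],0.01],[[0.03,0,0],[0,-0.0052,0.001],0.01],[[0.03,0,0],[0,-0.0052,0.001],0.01],[[0.03,0,0],[0,-0.0052,0.0009],0.01],[[0.03,0,0],[0,-0.0052,0.0008],0.01],[[0.03,0,0],[0,-0.0052,0.0005],0.01]]'
```

```text
time_s: 14.58
eef_pos: [0.51, 0.0539, 0.2495]
tcp_rot: [3.135, -0.65, -1.554]
force: [0.7, -0.8, 5.6]
grip_width: 0.0234
grip_force: 30.0
```

```bash
python3 -m creep '[[[0.03,0,0],[0,-0.0052,0.0004],0.01],[[0.03,0,0],[0,-0.0053,0.0003],0.01],[[0.03,0,0],[0,-0.0053,0],0.01],[[0.03,0,0],[0,-0.0053,-0.0001],0.01],[[0.03,0,0],[0,-0.0053,-0.0002],0.01],[[0.03,0,0],[0,-0.0053,-0.0005],0.01],[[0.03,0,0],[0,-0.0052,-0.0006],0.01],[[0.03,0,0],[0,-0.0052,-0.0006],0.01],[[0.03,0,0],[0,-0.0052,-0.0007],0.01],[[0.03,0,0],[0,-0.0052,-0.0011],0.01]]'
```

```text
time_s: 15.42
eef_pos: [0.5096, 0.0009, 0.2455]
tcp_rot: [3.138, -0.349, -1.556]
force: [1.7, -2.2, 2.9]
grip_width: 0.0235
grip_force: 30.0
```

```bash
python3 -m creep '[[[0.03,0,0],[0,-0.0051,-0.0012],0.01],[[0.03,0,0],[0,-0.0051,-0.0012],0.01],[[0.03,0,0],[0,-0.005,-0.0017],0.01],[[0.03,0,0],[0,-0.005,-0.0017],0.01],[[0.03,0,0],[0,-0.005,-0.0017],0.01],[[0.03,0,0],[0,-0.0048,-0.002],0.01],[[0.03,0,0],[0,-0.0048,-0.0021],0.01],[[0.03,0,0],[0,-0.0048,-0.0022],0.01],[[0.03,0,0],[0,-0.0048,-0.0023],0.01],[[0.02,0,0],[0,-0.0031,-0.0017],0.01]]'
```

```text
time_s: 16.25
eef_pos: [0.5092, -0.0469, 0.2268]
tcp_rot: [3.141, -0.059, -1.558]
force: [0.6, -2.6, 1.0]
grip_width: 0.0237
grip_force: 30.0
```

```bash
python3 -m creep '[[[0.02,0,0],[0,-0.0031,-0.0017],0.01],[[0.02,0,0],[0,-0.003,-0.0018],0.01],[[0.015,0,0],[0,-0.0023,-0.0014],0.01],[[0.005,0,0],[0,-0.0007,-0.0004],0.01],[[0,0,0],[0,0,0],0.01],[[0,0,0],[0,0,0],0.01],[[0,0,0],[0,0,0],0.01],[[0,0,0],[0,0,0],0.01],[[0,0,0],[0,0,0],0.01],[[0,0,0],[0,0,0],0.01]]'
python3 - <<'E'
from h import *
s=state();print(s['force'],s['moment'],s['tcp_rot'])
tips('side',['post','sieve_floor','stand'])
E
```

```text
time_s: 17.08
eef_pos: [0.5089, -0.0553, 0.2217]
tcp_rot: [3.142, -0.0, -1.556]
force: [1.2, -2.1, 1.1]
grip_width: 0.0232
grip_force: 30.0
[ 1.2302878  -2.11714136  1.09710242] [-0.51786449 -0.35228132  0.01967819] [ 3.14159119e+00 -2.74637085e-04 -1.55645203e+00]
side post [([0.505, -0.055, 0.219], 0.6)]
side sieve_floor [([0.507, -0.058, 0.08], 0.87)]
side stand [([0.505, -0.057, -0.005], 0.87)]
```

The sieve is level again and the forces are small. I'll release and retreat straight up.

```bash
python3 -m creep '[[[0,0,0],[0,0,0],0.028],[[0,0,0],[0,0,0],0.035],[[0,0,0],[0,0,0],0.045],[[0,0,0],[0,0,0],0.055],[[0,0,0],[0,0,0],0.06],[[0,0,0],[0,0,0],0.06],[[0,0,0],[0,0,0],0.06],[[0,0,0],[0,0,0.015],0.06],[[0,0,0],[0,0,0.025],0.06],[[0,0,0],[0,0,0.03],0.06]]' && python3 -m creep '[[[0,0,0],[0,0,0.03],0.06],[[0,0,0],[0,0,0.03],0.06],[[0,0,0],[-0.03,0,0.03],0.06],[[0,0,0],[-0.03,0,0.02],0.06],[[0,0,0],[-0.03,0,0.01],0.06],[[0,0,0],[-0.02,0,0],0.06],[[0,0,0],[-0.01,0,0],0.06],[[0,0,0],[0,0,0],0.06],[[0,0,0],[0,0,0],0.06],[[0,0,0],[0,0,0],0.06]]'
python3 - <<'E'
from h import *
o=[]
for c,b in [('side',(180,340,240,400)),('top',(170,310,210,370))]:
    im=snapshot(c)
    for n in ['large1_center','small1_center','post','dish_in','cup_mid','tong_mid']:print(c,n,[(np.round(d['at'],3).tolist(),round(d['conf'],2),) for d in tip_of(c,n)][:4])
    o.append(cv2.resize(im[b[0]:b[1],b[2]:b[3],::-1],(400,400),interpolation=cv2.INTER_CUBIC))
cv2.imwrite('pics/m6.png',np.hstack(o))
E
```

```text
time_s: 18.12
eef_pos: [0.5078, -0.0554, 0.2909]
tcp_rot: [3.137, -0.0, -1.557]
force: [1.8, -0.8, 0.7]
grip_width: 0.0602
grip_force: 0.0
time_s: 18.95
eef_pos: [0.3903, -0.0552, 0.4104]
tcp_rot: [3.14, -0.0, -1.557]
force: [0.1, -0.5, -0.2]
grip_width: 0.06
grip_force: 0.0
side large1_center [([0.573, 0.157, 0.024], 0.54)]
side small1_center [([0.508, 0.045, 0.071], 0.66), ([0.403, -0.046, 0.015], 0.36)]
side post [([0.505, -0.059, 0.221], 0.94), ([0.588, -0.529, 0.018], 0.7)]
side dish_in [([0.512, 0.12, 0.007], 0.88)]
side cup_mid [([0.485, -0.27, 0.045], 0.78)]
side tong_mid [([0.482, 0.227, 0.002], 0.87)]
top large1_center [([0.573, 0.164, 0.024], 0.71)]
top small1_center []
top post [([0.508, -0.053, 0.218], 0.74)]
top dish_in [([0.502, 0.122, 0.005], 0.64), ([0.511, -0.054, 0.08], 0.36)]
top cup_mid [([0.48, -0.267, 0.041], 0.7), ([0.508, -0.049, 0.08], 0.3)]
top tong_mid [([0.479, 0.223, 0.003], 0.65), ([0.506, 0.119, 0.005], 0.35)]
```

View pics/m6.png

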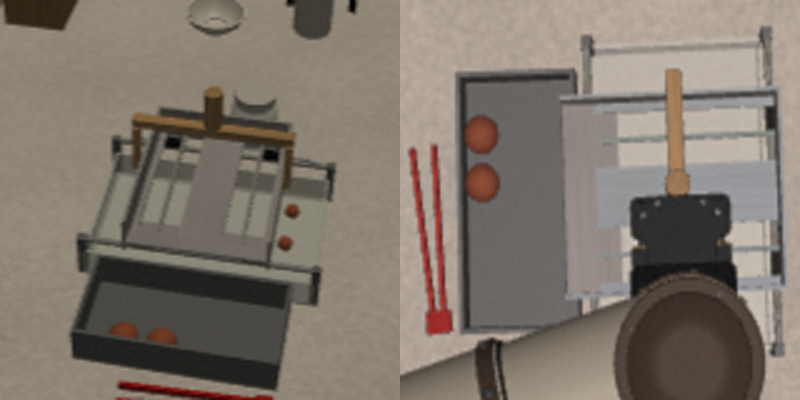

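The sieve is empty and level, both large balls are in the dish at (482,135) and (482,183), and nothing else has moved. Two small balls show in the tray. The third was measured in the tray at x≈0.52, which is now hidden under the strip.

```bash
python3 -c "
from bench import r
print(r.job_done())"
```

```text
the job is handed in; nothing more can be done
None
```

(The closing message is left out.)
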